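# Close the clamshell measuring jig, pin it and hold it shut

### The arm

A 6-joint arm with a two-finger parallel gripper is mounted at the origin on the work surface. World frame = base frame: x ahead of the robot, y to its left, z up, the work surface at z = 0. Lengths are in mm, angles in rad, forces in N, time in s.
With the tool pointing down it reaches from about 325 to 850 mm from the base axis. Payload 4.4 kg.
Tool frame: the origin (TCP) lies on the centre line of the jaws, within the pads' length; the fingertips stand 17 mm ahead of it and the grasp point (between the pads) lies 2 mm behind it; z points along the fingers, y is the line along which they close (so a half turn about z gives the same grasp; the last joint's range is limited). The gripper opens to 94 mm and grips with 3 to 60 N. Pads are 16 mm wide; open, the fingers measure 119 mm over their backs; the gripper's body (75 mm by 177 mm) begins 78 mm behind the grasp point.
Start: joints at [1.093, 0.207, 1.542, -0, 1.393, -0.15], TCP at [184.593, 544.567, 222.447] pointing down, gripper open.
Joint ranges: [-2.73, 2.73], [-0.86, 2.22], [0.23, 2.46], [-1.11, 4.25], [0.08, 2.63], [-2.82, 2.82]. Speed limits (rad/s): [2.79, 2.79, 3.14, 3.14, 3.14, 3.14].

### API

Orientations are given as a rotation vector (axis times angle).
In Python, from workcell import status, imaging, manip gives the robot as it stands.
- The arm moves only by the tool drive_tool, never from a script. Its arguments are lists of equal length, an entry for each row: "offset": the shift along the world's x, y, z in cm, a list of three; "dr": the turn, a rotation vector about the world's x, y, z in degrees, a list of three; "fingers": the opening, from 0 (shut) to 1 (fully open). In form: {"offset": [[tx, ty, tz], ...], "dr": [[ax, ay, az], ...], "fingers": [fingers, ...]}. A call has exactly 5 rows; each row shifts and turns the commanded pose from where the row before left it; what a row does not reach is not made up. A row lasts 1/8 s, in which the tool goes at most 62.5 mm and 10.7 degrees, less where a joint would pass 70% of its speed; a pose out of reach is approached as far as the arm can. A call is refused whole if a number of a shift passes 6.25 or a number of a turn 10.7, either way. A call with a gripper value outside its range is refused whole. The fingers move at their own pace and stop on an object; "grip_force" is the grip in N (left out, the last holds). Time passes only in rows, so rows that do not move let the fingers close, or fill a call up. It gives the time, the measured TCP pose, the force, the opening and the grip force at its end, in the units of the state.
- status.observe(): the state, without advancing time (a new reading comes with each control period).
- imaging.snapshot(name): name is "side" or "top" or "wrist"; returns a dict with "color" (400x640x3 uint8, red, green, blue), "z_map" (400x640 float32, mm along the optical axis (not along the pixel's ray), 0 where there is no reading), "K" (3x3 intrinsics, pixels), "R" (3x3) and "t" (3): a world point X has camera coordinates R X + t; the wrist camera has in their place "hand_eye" (4x4, takes a point from camera to tool coordinates, whose origin is the TCP and whose axes are the flange's). Camera axes: x right, y down, z forward; pixel columns grow to the right and rows downward; lengths in mm; the calibration is good to about 2 mm. The wrist camera is an equidistant fisheye: a pixel r from the principal point sees the ray r / f radians off the axis. A picture is of the moment at which its call begins: read the wrist's pose just before it.
- manip.close_job(): hands the job in; it is judged then, once.
The state is a dict: "clock": time; "joints": joint angles; "qd": joint speeds; "joint_efforts": joint torques, N m; "position": TCP position; "orientation": TCP orientation; "ft_force": force on the tool from outside, world axes, zero at the start; "ft_torque": the same for the moment, N m; "grip_width": opening from 0.0 (shut) to 1.0 (fully open); "grip_force": force on a finger pad.
Only numpy, scipy, OpenCV 4.12 (cv2) and the standard library are available. Lean on these libraries where they do the work, as an engineer would, in place of code of your own. Each camera call takes 0.05 s, during which the arm holds its last target. There are 200 camera calls.

### The job

Swing the open upper frame of the blue clamshell jig down over the workpiece until it rests on its spring studs. Then take the long red-headed pin from the black rack and push it through the frame's hole into the hole below until its shoulder presses the frame fully shut, and finish while still holding the pin pressed down so that the jig stays shut. Leave the workpiece in its nest and the other pins and things on the table where they are.

Things in the scene. Friction and masses are not known exactly. Their poses are not given: they have to be found in the camera images.
- jig: Lower half of the jig, fixed: a blue block 170 x 110 mm, 40 mm high, on a steel foot plate 190 x 150 x 5 mm. Origin: centre of the underside, on the table. Its x runs from the hinge end (nearer the robot) to the pin-hole end, z up; turned up to 0.5 rad about z. A nest sunk in its middle, 22 mm above the table, carries the workpiece.
- lid (a joint): Hinge of the aluminium upper frame, rad: 0 = fully shut, grows as it swings up and back towards the robot (stop 1.6); starts at 0.8 to 1.35. Stiff hinge (0.16 N m): the frame stays where it is left. Near shut it springs back to rest on the studs at about 0.065, free end 10 mm up; from there about 9 N (use 12 or more) down at the pin hole presses it to 0.
- ejector (a joint): The two sprung steel studs in the lower half, at jig x = +42, y = +-30 mm: 0 = up, about 9 mm proud of the block; -0.008 m = pushed down by the fully shut frame. They give 5 N together when up, 11 N when down.
- lid_push (a point): Place to push the frame shut: outer face (towards the robot when open, up when shut) of its solid end plate, 122 mm from the hinge axis, on a yellow strip. The frame is 165 mm long from axis to free edge, 100 mm wide, 12 mm thick; end plate 112 to 165 mm from the axis, open window from 20 to 112 mm. x points from hinge to free end, z out of the outer face.
- jig_hinge (a point): Point on the hinge axis, in the middle of the jig's width: jig x = -80, z = 47 mm; the frame is centred in thickness on it. The axis runs along jig y. Axes as jig.
- lid_hole (a point): Mouth of the frame's pin hole on its outer (upper) face, 145 mm from the hinge axis and 6 mm above it when shut, on the frame's middle line. Hole 12.5 mm wide, through the 12 mm plate. x points from hinge to free end, z out of the outer face.
- jig_hole (a point): Mouth of the lower half's pin hole, in the block's top 40 mm above the table, jig x = +65, y = 0. Hole 12.5 mm wide, vertical, 35 mm deep. Axes as jig. With the frame shut the two holes are in line.
- pin: The long locating pin with the red head, 82 mm tall, 48 to 84 g. Origin at the centre of its lower tip, z up along the pin. From the tip: steel shank 10 mm in diameter with a tapered tip, 42 mm long; steel shoulder 26 mm in diameter from 42 to 48 mm; red round grip 20 mm in diameter from 48 to 82 mm. Starts upright in one of the rack's three holes, shoulder on the rack's top.
- pin_shoulder (a point): Centre of the underside of the red pin's shoulder, 42 mm above the tip, z up along the pin. With the jig pinned and fully shut it lies 13 mm above jig_hole.
- rack: Black pin rack, fixed, 160 (x) x 50 (y) x 50 (z) mm; origin at the centre of its underside. Three 12.5 mm holes in a row at rack x = -50, 0, +50 mm, a pin in each; which pin is where varies.
- pin_green: Short pin with a green grip, same grip and shoulder as the red one but a 22 mm shank; origin at its lower tip. Stands in the rack. Leave alone.
- pin_blue: Short pin with a blue grip, otherwise as the green one. Leave alone.
- workpiece: Steel ring, 56 mm outside, 42 mm inside, 14 mm high, lying in the jig's nest; origin at the centre of its underside. Leave in the nest.
- ring_gauge: Bystander: steel ring gauge 70 mm in diameter, 18 mm high, on the table. Origin centre of underside.
- cleaner: Bystander: white bottle 44 mm in diameter, 110 mm high, blue cap. Origin centre of underside.
- screwdriver: Bystander: screwdriver, 160 mm long, lying on the table.
- setting_master: Bystander: brass stepped turned piece, 44 mm in diameter, 45 mm high. Origin centre of underside.
- mouse: Bystander: white computer mouse 100 x 60 x 26 mm. Origin centre of underside.
There are look-alikes about, which are no part of the job. What is shaped like the pin but yellow is not meant.

How it is judged (in metres and radians):
On the way, in this order (a step that is already met when the one before it is completed fails the run):
1. the frame is swung down onto the spring studs while the pin is still out of the jig (value of joint lid below 0.12 rad and horizontal distance between pin and jig_hole above 0.03 m), for 0.2 s.
2. the red pin's tip has passed through the frame's hole into the hole of the lower half (z of pin in the frame of jig_hole below -0.005 m and horizontal distance between pin and jig_hole below 0.005 m and value of joint lid below 0.12 rad), for 0.1 s.
At the end, for the whole second after the job is handed in: Frame shut (hinge under 0.02 rad); red pin in both holes (tip within 5 mm of the axis, upright within 0.1 rad), shoulder at most 17 mm above the lower mouth (13 is home); fingers still bearing on the pin with over 3 N; workpiece in its nest (value of joint lid below 0.02 rad and z of pin_shoulder in the frame of jig_hole below 0.017 m and horizontal distance between pin and jig_hole below 0.005 m and angle between the z axis of pin and the z axis of jig_hole, either way round below 0.1 rad and contact force between the fingers and pin above 3 N and z of workpiece in the frame of jig below 0.03 m and horizontal distance between workpiece and jig below 0.035 m); the arm keeps its last pose, push and grip.
It fails at once if the green or blue pin is moved more than 20 mm (distance of any of pin_green, pin_blue from where it was at the start of the episode above 0.02 m).
It fails at once if another thing on the table is moved more than 40 mm (distance of any of ring_gauge, cleaner, screwdriver, setting_master, mouse from where it was at the start of the episode above 0.04 m).
It also fails if it takes over 69 s, if anything falls off the work surface, if the arm or the gripper's body presses on something with over 40 N, if the wrist force passes 120 N, or if a joint passes its speed limit or range.

## Working session

There is one attempt and no reset: what is moved stays moved. The work goes in short steps, Python scripts to look and compute and a tool call to move; the robot and the scene stay as the last step left them, time stands still between calls to the robot, and variables do not carry over. Pictures are saved under pics/ and viewed, at most 10 in all, crops included, and the job is handed in when it is done.

Besides the shell and the picture viewer there is one more tool, called after ">>>" as name(argument=value, ...) on one line, values as JSON. drive_tool: Moves the arm, as the interface text tells. Its arguments: {"type":"object","properties":{"offset":{"type":"array"},"dr":{"type":"array"},"fingers":{"type":"array"},"grip_force":{"type":"number"}},"required":["offset","dr","fingers"]}

```bash
mkdir -p pics; cat > h.py <<'E'
import numpy as np, cv2
from workcell import status, imaging, manip
def snap(n):
    d=imaging.snapshot(n); np.savez(f'{n}.npz',**d); return d
def cloud(d):
    z=d['z_map']; K=d['K']; v,u=np.mgrid[:z.shape[0],:z.shape[1]]
    P=np.stack([(u-K[0,2])/K[0,0]*z,(v-K[1,2])/K[1,1]*z,z],-1)
    W=(P-d['t'])@d['R']; W[z<=0]=np.nan; return W
E
python3 - <<'E'
from h import *
print(status.observe())
for n in ('top','side'):
    d=snap(n); cv2.imwrite(f'pics/{n}0.png',d['color'][...,::-1]); print(d['K'],d['R'],d['t'])
E
```

```text
{'clock': 0.0, 'joints': array([ 1.09350703e+00,  2.07409546e-01,  1.54294492e+00, -2.71958067e-05,
        1.39351982e+00, -1.50511563e-01]), 'qd': array([-1.01116123e-03,  3.10214442e-04, -4.53601923e-05, -1.52569322e-04,
       -8.32375521e-04, -1.90310067e-03]), 'joint_efforts': array([ 1.53219695e-03, -3.70886493e+01, -2.81412435e+01,  6.99245674e-02,
        3.65902169e-02, -1.75463383e-04]), 'position': array([184.23507377, 543.86487556, 221.3010156 ]), 'orientation': array([-0.51090223, -3.0990814 ,  0.0034211 ]), 'ft_force': array([-0.0380723 ,  0.80833651, -0.1110874 ]), 'ft_torque': array([-0.01473055,  0.03388626, -0.02261278]), 'grip_force': 0.0, 'grip_width': 1.0038424538099526}
[[372.02601172   0.         322.62321305]
 [  0.         372.02601172 199.05432033]
 [  0.           0.           1.        ]] [[-0.0139016  -0.99989572 -0.0039101 ]
 [-0.99876114  0.01407248 -0.04772993]
 [ 0.04777998  0.00324173 -0.99885262]] [ 12.20674253 595.47625507 955.73696304]
[[361.51945395   0.         324.9014963 ]
 [  0.         361.51945395 198.05849081]
 [  0.           0.           1.        ]] [[-0.99762983 -0.06412287  0.02495952]
 [-0.05499724  0.52507562 -0.84927669]
 [ 0.04135242 -0.84863647 -0.52735768]] [ 590.44474135   99.09975928 1094.28694456]
```

View pics/top0.png

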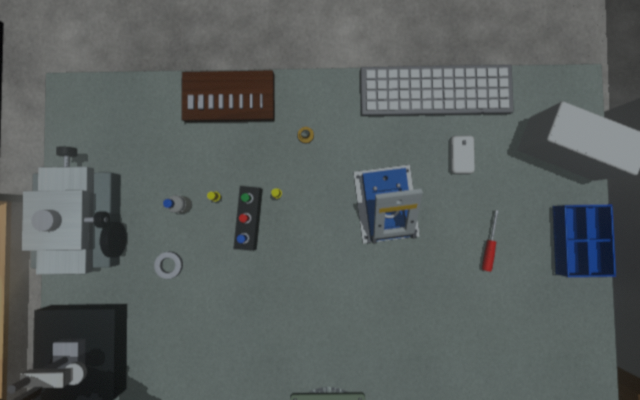

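View pics/side0.png

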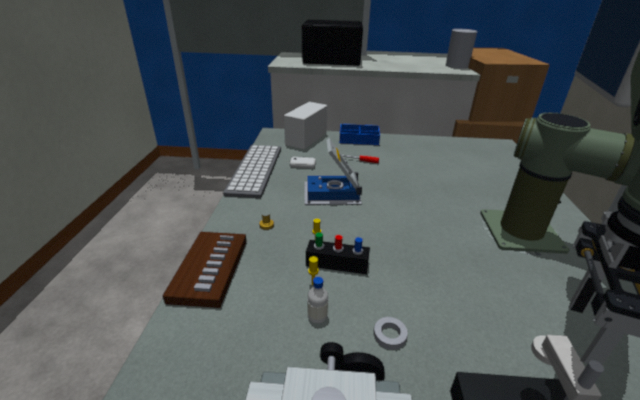

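The top view shows the jig at about (388,203), with the frame open and the yellow strip at (398,208). The rack is at (247,218) with the red pin in its middle hole, and the yellow look-alikes are at (213,197) and (276,193). The side view agrees.

```bash
cat > m.py <<'E'
from h import *
d=dict(np.load('top.npz')); W=cloud(d); c=d['color'].astype(int); hsv=cv2.cvtColor(d['color'],cv2.COLOR_RGB2HSV)
def stat(m,n):
    p=W[m&np.isfinite(W[...,2])]; print(n,len(p),p.mean(0).round(1),np.percentile(p[:,2],[2,50,98]).round(1)); return p
def box(u0,u1,v0,v1):
    m=np.zeros(c.shape[:2],bool); m[v0:v1,u0:u1]=1; return m
tb=stat(box(300,340,230,330),'table')
H,S,V=hsv[...,0],hsv[...,1],hsv[...,2]
J=box(345,430,158,250)
# pixel ray->plane z
def ray(u,v,z):
    r=d['R'].T@np.array([(u-d['K'][0,2])/d['K'][0,0],(v-d['K'][1,2])/d['K'][1,1],1]); o=-d['R'].T@d['t']
    return o+r*(z-o[2])/r[2]
# red pin etc
for n,h0,h1 in (('red',-1,6),('green',45,80),('blue',105,125)):
    m=box(232,264,185,252)&(S>120)&(V>60)&((H>h0)&(H<h1)|((n=='red')&(H>172)))
    v,u=np.nonzero(m); p=stat(m,n); t=p[p[:,2]>84] ; print(' top pts',len(t),t.mean(0).round(1) if len(t) else '', (u.mean(),v.mean()),ray(u.mean(),v.mean(),80).round(1))
# rack top
p=W[box(225,270,180,255)]; p=p[(abs(p[:,2]-50)<5)]
r=cv2.minAreaRect(p[:,:2].astype(np.float32)); print('rack',r)
# jig top blue
blue=J&(S>120)&(H>100)&(H<125)
p=stat(blue,'blue'); q=p[abs(p[:,2]-40)<5]; print('blocktop',cv2.minAreaRect(q[:,:2].astype(np.float32)))
p=W[J]; f=p[(p[:,2]>3)&(p[:,2]<9)]; print('foot',len(f),cv2.minAreaRect(f[:,:2].astype(np.float32)))
p=stat(J&(W[...,2]>60),'lid')
y=J&(S>100)&(H>15)&(H<32); p=stat(y,'yellow'); v,u=np.nonzero(y);print(u.mean(),v.mean())
l=W[J&(W[...,2]>60)]; cc=l.mean(0); U,s,Vt=np.linalg.svd(l-cc,full_matrices=False); print('lid plane',cc,Vt,s)
im=cv2.resize(d['color'][150:260,220:440,::-1],None,fx=3.6,fy=3.6,interpolation=cv2.INTER_CUBIC); cv2.imwrite('pics/crop.png',im)
E
python3 m.py
```

```text
table 3982 [385.7  15.   -0.7] [-4.4 -0.6  3. ]
red 61 [549.4 196.6  86.6] [49.8 89.3 92.3]
 top pts 53 [548.7 196.4  89.7] (np.float64(242.7704918032787), np.float64(217.9016393442623)) [549.4 198.   80. ]
green 52 [599.5 191.7  87.2] [50.1 88.6 93.1]
 top pts 50 [599.  191.2  88.7] (np.float64(244.69230769230768), np.float64(197.1153846153846)) [599.8 193.2  80. ]
blue 65 [499.9 202.7  85.1] [48.8 89.2 93.1]
 top pts 54 [499.6 201.8  89.5] (np.float64(240.47692307692307), np.float64(238.52307692307693)) [499.6 203.8  80. ]
rack ((548.918701171875, 196.60772705078125), (51.05077362060547, 159.93504333496094), 84.18079376220703)
blue 1301 [ 609.2 -154.    36. ] [19.7 39.1 42.7]
blocktop ((587.3153686523438, -161.26416015625), (155.0484619140625, 109.13086700439453), 6.426540374755859)
foot 821 ((582.666259765625, -165.435302734375), (221.26669311523438, 239.9259796142578), 89.15898895263672)
lid 1482 [ 560.4 -164.1  137.5] [ 61.6 151.1 184.2]
yellow 142 [ 566.9 -164.2  150.1] [143.9 150.1 156.2]
397.69718309859155 207.8943661971831
lid plane [ 560.36648782 -164.14106675  137.54811757] [[-0.5820721  -0.08407452 -0.80877904]
 [ 0.12126743 -0.99249257  0.01589674]
 [-0.8040437  -0.08882551  0.58789774]] [1929.0309508  1246.8797358   121.71811155]
```

View pics/crop.png

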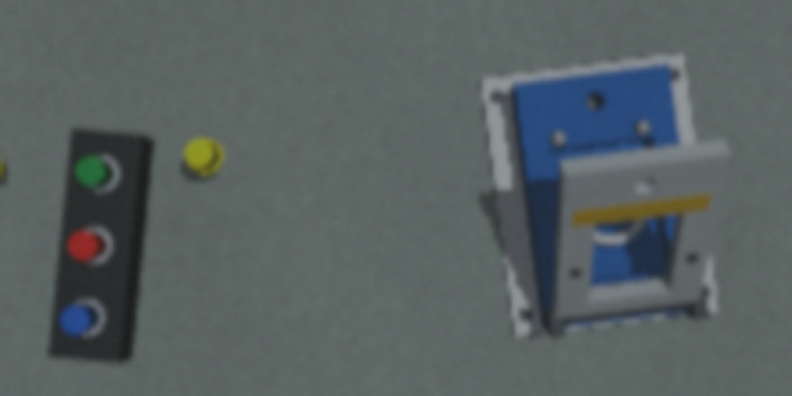

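The crop shows the frame open, the lower hole at about (596,101) and the lid's pin hole at (645,187). From the numbers, the jig centre is near (580,-162) with yaw about 0.12, the frame angle is about 0.945, and the red pin is near (549,197). I'll move behind the frame with the fingers shut.

>>> drive_tool(offset=[[2.3,-4.75,0],[2.3,-4.75,0],[2.3,-4.75,0],[2.3,-4.75,0],[2.3,-4.75,0]], dr=[[0,0,1.25],[0,0,1.25],[0,0,1.25],[0,0,1.25],[0,0,1.25]], fingers=[0,0,0,0,0])

```text
clock: 0.72
position: [299.8, 305.4, 222.1]
orientation: [-0.339, -3.123, 0.001]
ft_force: [0.1, 0.6, 0.7]
grip_width: 0.503
grip_force: 0.0
```

>>> drive_tool(offset=[[2.3,-4.75,0],[2.3,-4.75,0],[2.3,-4.75,0],[2.3,-4.75,0],[2.3,-4.75,0]], dr=[[0,0,1.25],[0,0,1.25],[0,0,1.25],[0,0,1.25],[0,0,1.25]], fingers=[0,0,0,0,0])

```text
clock: 1.35
position: [414.8, 67.9, 222.2]
orientation: [-0.17, -3.137, -0.0]
ft_force: [0.8, 0.1, -0.3]
grip_width: 0.008
grip_force: 0.0
```

>>> drive_tool(offset=[[2.3,-4.75,0],[2.3,-4.75,0],[2.3,-4.75,0],[2.3,-4.75,0],[2.3,-4.75,0]], dr=[[0,0,1.25],[0,0,1.25],[0,0,1.25],[0,0,1.25],[0,0,1.25]], fingers=[0,0,0,0,0])

```text
clock: 1.98
position: [529.8, -169.4, 221.9]
orientation: [0.001, -3.141, -0.001]
ft_force: [-0.2, 0.5, 0.7]
grip_width: 0.004
grip_force: 0.0
```

>>> drive_tool(offset=[[0,0.2,-4.5],[2.1,0.2,0],[1.5,0.2,0],[1.3,0.2,-1.1],[1.2,0.2,-1.0]], dr=[[0,0,0],[0,0,0],[0,0,0],[0,0,0],[0,0,0]], fingers=[0,0,0,0,0])

```text
clock: 2.6
position: [591.7, -157.8, 156.4]
orientation: [-0.001, 3.141, -0.001]
ft_force: [-0.6, 0.2, 0.3]
grip_width: 0.006
grip_force: 0.2
```

>>> drive_tool(offset=[[0.8,0.1,-1.05],[0.8,0.1,-1.05],[0.6,0.1,-1.2],[0.6,0.1,-1.3],[0.3,0,-1.0]], dr=[[0,0,0],[0,0,0],[0,0,0],[0,0,0],[0,0,0]], fingers=[0,0,0,0,0])

```text
clock: 3.22
position: [621.5, -153.7, 99.2]
orientation: [0.001, -3.141, -0.001]
ft_force: [0.7, 1.0, -0.3]
grip_width: 0.006
grip_force: 0.0
```

>>> drive_tool(offset=[[0.2,0,-1.0],[0.1,0,-0.7],[0.1,0,-0.5],[0,0,0],[0,0,0]], dr=[[0,0,0],[0,0,0],[0,0,0],[0,0,0],[0,0,0]], fingers=[0,0,0,0,0])

```text
clock: 3.85
position: [625.8, -154.1, 78.9]
orientation: [-0.001, 3.141, -0.0]
ft_force: [0.0, -0.1, -0.4]
grip_width: 0.004
grip_force: 0.1
```

```bash
python3 - <<'E'
from h import *
d=snap('top'); w=snap('wrist'); s=snap('side')
a=cv2.resize(s['color'][140:220,280:400,::-1],None,fx=4,fy=4); b=cv2.resize(w['color'][...,::-1],(512,320))
c=cv2.resize(d['color'][150:260,340:440,::-1],(290,320))
im=np.zeros((640,802,3),np.uint8)[:, :800]; im[:320,:480]=a; im[320:,:512]=b; im[:320,500:790]=c
cv2.imwrite('pics/p1.png',im[:600])
E
```

```text
(no output)
```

View pics/p1.png

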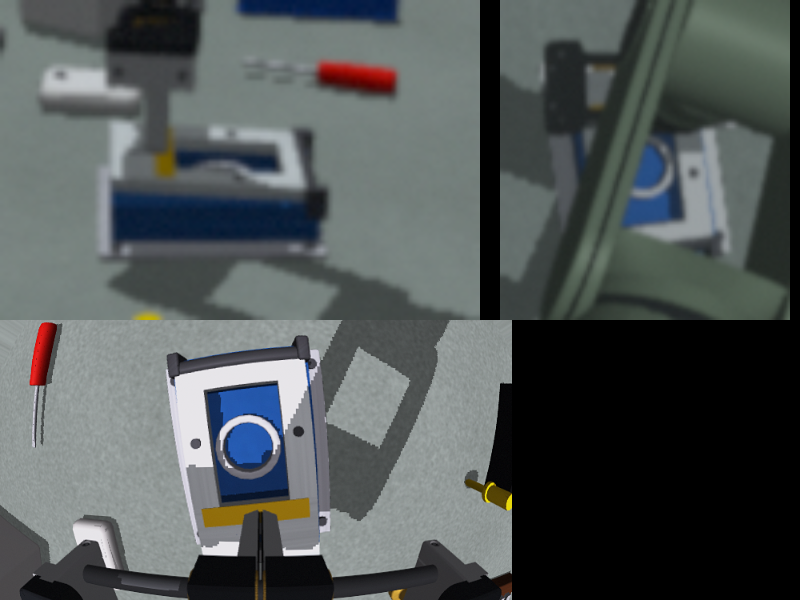

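The side crop shows the frame down on the studs under the fingertip (150,165). The wrist view at the bottom shows the yellow strip, with the ring in its nest at (248,446). I'll lift, back off and measure the hole with the wrist and top cameras.

>>> drive_tool(offset=[[0,0,4],[0,0,5],[3,0,3],[3,0,0],[0,0,0]], dr=[[0,0,0],[0,0,0],[0,0,0],[0,0,0],[0,0,0]], fingers=[0,0,0,0,0])

```text
clock: 4.62
position: [687.0, -153.9, 198.7]
orientation: [-0.002, 3.14, -0.001]
ft_force: [-0.1, -0.9, 0.2]
grip_width: 0.009
grip_force: 0.0
```

```bash
python3 - <<'E'
from h import *
from scipy.spatial.transform import Rotation as Ro
o=status.observe(); w=snap('wrist'); print(o['position'],o['orientation'],w['K'],w['hand_eye'])
np.savez('pose.npz',p=o['position'],r=o['orientation'])
cv2.imwrite('pics/w2.png',w['color'][...,::-1])
E
```

```text
[ 686.95326206 -153.88273841  198.67925306] [-1.85949801e-03  3.14010028e+00 -6.85853107e-04] [[309.70691629   0.         325.17251692]
 [  0.         309.70691629 205.30556449]
 [  0.           0.           1.        ]] [[ 1.97172156e-04 -9.58411656e-01 -2.85389311e-01  8.42529531e+01]
 [ 9.99999913e-01  2.94156260e-04 -2.96965046e-04  9.40378894e-02]
 [ 3.68563814e-04 -2.85389227e-01  9.58411630e-01 -1.61860857e+02]
 [ 0.00000000e+00  0.00000000e+00  0.00000000e+00  1.00000000e+00]]
```

View pics/w2.png

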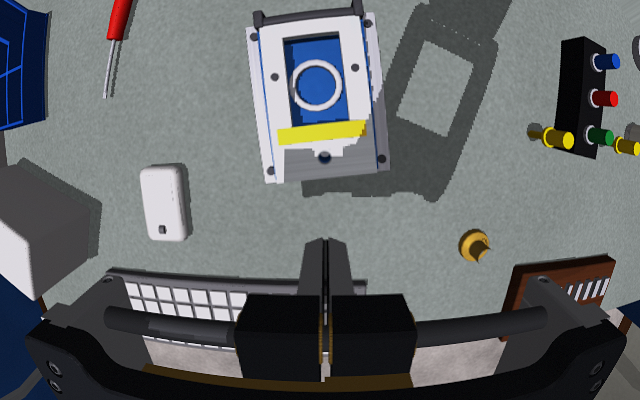

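The wrist view shows the frame resting, its pin hole at about (324,157), the ring in the nest, and the closed fingertips at about (325,240).

```bash
cat >> h.py <<'E'
from scipy.spatial.transform import Rotation as Ro
def wray(w,p,r,uv):
    uv=np.atleast_2d(uv).astype(float); K=w['K']; a=(uv-K[:2,2])/K[0,0]; th=np.linalg.norm(a,axis=1)
    s=np.where(th>1e-9,np.sin(th)/np.maximum(th,1e-9),1); D=np.c_[a*s[:,None],np.cos(th)]
    R=Ro.from_rotvec(r).as_matrix(); H=w['hand_eye']
    return R@H[:3,3]+p, D@H[:3,:3].T@R.T, D
def onplane(w,p,r,uv,z):
    o,D,_=wray(w,p,r,uv); return o+D*((z-o[2])/D[:,2])[:,None]
def wcloud(w,p,r):
    v,u=np.mgrid[:400,:640]; o,D,C=wray(w,p,r,np.c_[u.ravel(),v.ravel()]); z=w['z_map'].ravel()
    W=o+D*(z/C[:,2])[:,None]; W[z<=0]=np.nan; return W.reshape(400,640,3)
def wproj(w,X):  # tool coords -> pixel
    c=np.linalg.inv(w['hand_eye'])@np.r_[X,1]; th=np.arctan2(np.hypot(c[0],c[1]),c[2]); return w['K'][:2,2]+w['K'][0,0]*th*c[:2]/np.hypot(c[0],c[1])
E
python3 - <<'E'
from h import *
w=dict(np.load('wrist.npz')); q=np.load('pose.npz'); p,r=q['p'],q['r']
print('tip proj',wproj(w,[0,0,17.]))
W=wcloud(w,p,r); g=cv2.cvtColor(w['color'],cv2.COLOR_RGB2GRAY); print(g[148:168,312:338])
m=np.zeros((400,640),bool); m[150:166,316:334]=g[150:166,316:334]<50
n,l,st,ce=cv2.connectedComponentsWithStats(m.astype(np.uint8)); i=1+np.argmax(st[1:,4]); print(st[i],ce[i]); print('lid hole',onplane(w,p,r,ce[i],62.4))
# lid plane from depth: whitish lid pixels
a=W[20:180,250:390].reshape(-1,3); a=a[(a[:,2]>45)&(a[:,2]<75)]; 
A=np.c_[a[:,:2],np.ones(len(a))]
for _ in range(3):
    k=np.linalg.lstsq(A,a[:,2],rcond=None)[0]; e=abs(A@k-a[:,2])<3; A,a=A[e],a[e]
print(len(a),k,np.hypot(*k[:2])); rect=cv2.minAreaRect(a[:,:2].astype(np.float32)); print(rect)
hsv=cv2.cvtColor(w['color'],cv2.COLOR_RGB2HSV); y=np.zeros((400,640),bool); y[115:150,270:375]=1; y&=(hsv[...,1]>100)&(abs(hsv[...,0].astype(int)-26)<8)
v,u=np.nonzero(y); print('yellow',onplane(w,p,r,[[u.mean(),v.mean()]],61)); Y=onplane(w,p,r,np.c_[u,v],61); print(cv2.minAreaRect(Y[:,:2].astype(np.float32)))
rm=(hsv[...,1]>150)&((hsv[...,0]<6)|(hsv[...,0]>174)); rm[:, :560]=0; rm[:80]=0;rm[115:]=0; print('red',np.nanmean(W[rm],0),rm.sum())
t=W[150:200,60:130].reshape(-1,3); print('table',np.nanmedian(t[:,2]), np.nanmedian(W[200:230,280:300,2]))
E
```

```text
tip proj [325.10218509 252.01257744]
[[212 223 220 221 221 220 220 220 221 221 220 222 222 221 221 221 216 215
  216 221 221 220 221 220 220 221]
 [201 217 217 221 220 221 221 221 221 221 219 216 216 216 218 220 217 212
  215 220 221 220 221 220 221 221]
 [177 187 200 220 221 221 222 221 219 215 203 195 195 198 203 212 218 216
  217 221 220 220 221 220 221 221]
 [126 120 164 216 221 221 222 216 205 186 165 148 146 151 164 181 200 215
  221 223 221 221 220 220 221 220]
 [129 125 174 225 222 222 218 200 161 125 115 103  97 100 108 121 151 191
  216 223 220 221 220 221 220 220]
 [127 123 172 227 222 222 199 155 107 112 111 104 103 103 105 106 117 143
  185 217 222 220 221 221 220 220]
 [126 121 173 227 225 215 165  99  66  99 110 107 106 104 106 108  92  87
  149 208 225 223 223 222 223 223]
 [125 123 169 221 218 194 123  50  36  72  95 104 105 101  98  94  61  39
  111 181 210 207 206 206 206 207]
 [124 123 154 191 189 153  86  28  15  33  62  82  87  82  75  62  27   9
   72 132 169 169 168 168 167 167]
 [126 124 122 121 123 109  65  27  15  16  19  22  29  30  23  13  15  15
   43  8
[... 950 characters left out ...]
24 125 126 125 124 124
  123 123 123 122 123 124 123 123]
 [127 124 127 123 124 124 124 124 124 123 123 123 123 122 124 122 123 124
  123 125 123 123 124 124 123 124]]
[319 155  12   8  63] [324.23809524 158.68253968]
lid hole [[ 644.56796894 -154.90483791   62.4       ]]
10987 [6.31092112e-02 6.42757778e-03 2.23243395e+01] 0.06343568632566733
((580.1788330078125, -164.1457977294922), (169.10165405273438, 105.01227569580078), 6.798274040222168)
yellow [[ 618.41100865 -157.33881865   61.        ]]
((618.3059692382812, -157.68435668945312), (16.380691528320312, 85.68446350097656), 6.541078090667725)
red [548.18931086 191.29846858  77.9131705 ] 358
table -0.27760721572246894 -0.3969556471168403
```

>>> drive_tool(offset=[[-0.96,3.5,0.27],[-0.96,3.5,0.27],[-0.96,3.5,0.27],[-0.96,3.5,0.27],[-0.96,3.5,0.27]], dr=[[0,0,0],[0,0,0],[0,0,0],[0,0,0],[0,0,0]], fingers=[0.1,0.55,0.55,0.55,0.55])

```text
clock: 5.3
position: [635.5, 21.9, 211.1]
orientation: [0.0, -3.139, -0.0]
ft_force: [0.1, -0.7, 0.3]
grip_width: 0.487
grip_force: 0.0
```

>>> drive_tool(offset=[[-0.96,3.5,0.27],[-0.96,3.5,0.27],[-0.96,3.5,0.27],[-0.96,3.5,0.27],[-0.96,3.5,0.27]], dr=[[0,0,0],[0,0,0],[0,0,0],[0,0,0],[0,0,0]], fingers=[0.55,0.55,0.55,0.55,0.55])

```text
clock: 5.92
position: [587.6, 196.5, 224.6]
orientation: [0.0, -3.139, 0.001]
ft_force: [-0.1, 0.1, 0.2]
grip_width: 0.552
grip_force: 0.0
```

>>> drive_tool(offset=[[0,0,0],[0,0,0],[0,0,0],[0,0,0],[0,0,0]], dr=[[0,0,0],[0,0,0],[0,0,0],[0,0,0],[0,0,0]], fingers=[0.55,0.55,0.55,0.55,0.55])

```text
clock: 6.55
position: [589.8, 195.4, 225.4]
orientation: [-0.001, -3.141, 0.0]
ft_force: [-0.4, -0.1, 0.8]
grip_width: 0.552
grip_force: 0.0
```

```bash
python3 - <<'E'
from h import *
o=status.observe(); p,r=o['position'],o['orientation']; w=snap('wrist'); np.savez('pose.npz',p=p,r=r); print(p,r)
W=wcloud(w,p,r); hsv=cv2.cvtColor(w['color'],cv2.COLOR_RGB2HSV)
rm=(hsv[...,1]>140)&(hsv[...,2]>50)&((hsv[...,0]<7)|(hsv[...,0]>173)); rm[:100]=0; rm[240:]=0; rm[:,:270]=0; rm[:,380:]=0
v,u=np.nonzero(rm); print(len(u),u.min(),u.max(),v.min(),v.max(),np.nanmean(W[rm],0))
top=rm&(abs(W[...,2]-90)<4); vt,ut=np.nonzero(top); print('top',len(ut),ut.mean(),vt.mean(),np.nanmean(W[top],0)); print(cv2.minEnclosingCircle(np.c_[ut,vt].astype(np.float32)), onplane(w,p,r,[[ut.mean(),vt.mean()]],90))
im=w['color'][90:290,200:450,::-1]; cv2.imwrite('pics/w3.png',cv2.resize(im,None,fx=3,fy=3))
for X in ([0,0,17.],[8,0,17],[-8,0,17]): print(wproj(w,X))
E
```

```text
[589.77882903 195.3937473  225.35008858] [-8.92001003e-04 -3.14142215e+00  1.19902619e-04]
368 317 337 147 169 [547.08373961 197.21184788  87.17118873]
top 323 327.0402476780186 159.29102167182663 [547.71588201 197.206209    89.52951707]
((326.875, 159.0), 10.405177116394043) [[547.64195649 197.20225904  90.        ]]
[325.10442411 252.01235567]
[325.10589801 240.4818472 ]
[325.10305485 263.15230526]
```

View pics/w3.png

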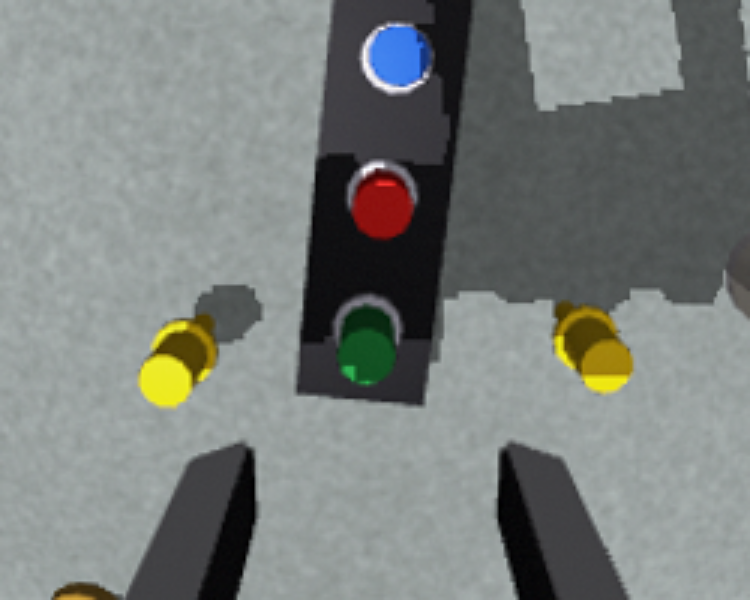

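The wrist crop shows the red pin between the blue and green ones, head centred at crop (382,207), which gives (547.6,197.2). The yellow look-alikes stand clear of the fingers' path. Next I'll descend around the red pin.

>>> drive_tool(offset=[[-4.22,0.18,0],[0,0,-4],[0,0,-4],[0,0,-3],[0,0,0]], dr=[[0,0,0],[0,0,0],[0,0,0],[0,0,0],[0,0,0]], fingers=[0.55,0.55,0.55,0.55,0.55])

```text
clock: 7.22
position: [544.9, 197.3, 112.6]
orientation: [0.0, -3.135, 0.002]
ft_force: [0.2, -0.0, -0.3]
grip_width: 0.552
grip_force: 0.0
```

>>> drive_tool(offset=[[0,0,-2],[0,0,-2],[0,0,0],[0,0,0],[0,0,0]], dr=[[0,0,0],[0,0,0],[0,0,0],[0,0,0],[0,0,0]], fingers=[0.55,0.55,0.55,0.55,0.55])

```text
clock: 7.85
position: [548.7, 198.1, 77.1]
orientation: [-0.001, 3.139, 0.001]
ft_force: [0.2, 1.1, -0.5]
grip_width: 0.554
grip_force: 0.0
```

>>> drive_tool(offset=[[-0.05,-0.05,-0.2],[0,0,0],[0,0,0],[0,0,0],[0,0,0]], dr=[[0,0,0],[0,0,0],[0,0,0],[0,0,0],[0,0,0]], fingers=[0.55,0.1,0.1,0.1,0.1], grip_force=45)

```text
clock: 8.48
position: [546.9, 197.4, 73.4]
orientation: [0.001, -3.141, 0.0]
ft_force: [0.4, -0.1, -0.6]
grip_width: 0.207
grip_force: 45.0
```

```bash
python3 -c "
from h import *
o=status.observe(); print(o['position'],o['orientation'],o['grip_width'],o['grip_force'],o['ft_force'])"
```

```text
[546.8537429  197.35680283  73.38801459] [ 7.49023593e-04 -3.14147337e+00  1.04129718e-04] 0.20663284883537492 45.00021278858185 [ 0.37791143 -0.08214806 -0.60152034]
```

>>> drive_tool(offset=[[0,0,3],[0,0,5],[0,0,1],[0,0,0],[0,0,0]], dr=[[0,0,0],[0,0,0],[0,0,0],[0,0,0],[0,0,0]], fingers=[0.1,0.1,0.1,0.1,0.1])

```text
clock: 9.1
position: [545.3, 197.1, 161.2]
orientation: [0.001, -3.138, 0.001]
ft_force: [-0.0, 0.4, -0.5]
grip_width: 0.203
grip_force: 45.0
```

>>> drive_tool(offset=[[0.96,-3.52,0],[0.96,-3.52,0],[0.96,-3.52,0],[0.96,-3.52,0],[0.96,-3.52,0]], dr=[[0,0,0],[0,0,0],[0,0,0],[0,0,0],[0,0,0]], fingers=[0.1,0.1,0.1,0.1,0.1])

```text
clock: 9.72
position: [593.6, 20.4, 160.9]
orientation: [0.001, -3.137, -0.001]
ft_force: [0.1, 0.2, -0.3]
grip_width: 0.205
grip_force: 45.0
```

>>> drive_tool(offset=[[0.96,-3.52,0],[0.96,-3.52,0],[0.96,-3.52,0],[0.96,-3.52,0],[0.96,-3.52,0]], dr=[[0,0,0],[0,0,0],[0,0,0],[0,0,0],[0,0,0]], fingers=[0.1,0.1,0.1,0.1,0.1])

```text
clock: 10.35
position: [641.7, -155.3, 160.6]
orientation: [0.001, -3.137, -0.003]
ft_force: [0.3, -0.5, 0.5]
grip_width: 0.207
grip_force: 45.0
```

>>> drive_tool(offset=[[0,0,0],[0,0,-1.3],[0,0,0],[0,0,0],[0,0,0]], dr=[[0,0,0],[0,0,0],[0,0,0],[0,0,0],[0,0,0]], fingers=[0.1,0.1,0.1,0.1,0.1])

```text
clock: 10.98
position: [643.1, -154.0, 150.8]
orientation: [-0.002, 3.141, -0.0]
ft_force: [-0.1, 0.5, -0.1]
grip_width: 0.204
grip_force: 45.0
```

```bash
python3 - <<'E'
from h import *
o=status.observe(); p,r=o['position'],o['orientation']; w=snap('wrist'); s=snap('side'); t=snap('top'); print(p,r,o['grip_width'],o['grip_force'])
np.savez('pose.npz',p=p,r=r)
a=cv2.resize(w['color'][190:290,265:385,::-1],None,fx=5,fy=5,interpolation=cv2.INTER_CUBIC); cv2.imwrite('pics/w4.png',np.vstack([a])[:500])
print(wproj(w,[0,0,65.4]), wproj(w,[0,0,17]))
E
```

```text
[ 643.1137583  -153.99595997  150.84349169] [-2.22517332e-03  3.14102559e+00 -3.24734890e-04] 0.20415835337089805 44.9998140335083
[325.13819388 225.62565812] [325.10225726 252.01243736]
```

View pics/w4.png

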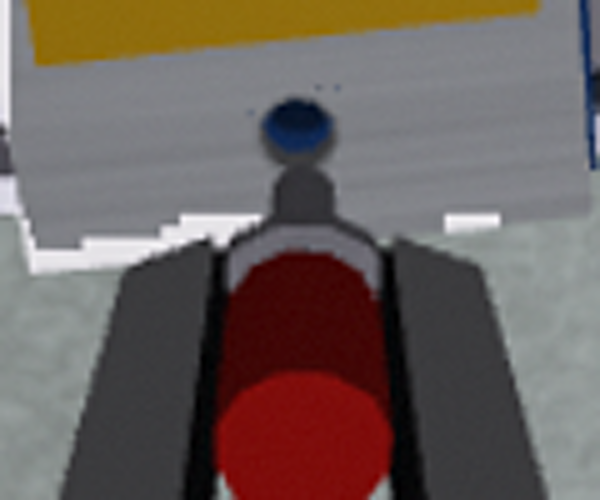

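The crop shows the pin tip at about (304,170), just short of the frame hole at (298,131), so the tip sits about 1 mm too far in +y. I'll compute the exact correction.

```bash
python3 - <<'E'
from h import *
w=dict(np.load('wrist.npz')); q=np.load('pose.npz')
print(onplane(w,q['p'],q['r'],[[324.6,216.3]],62.4), onplane(w,q['p'],q['r'],[[324.6,209.6],[324.6,223]],62.4))
for R in (2.5,3,4,5): print(R,wproj(w,[R,0,65.4]),wproj(w,[R+.7,0,65.4]))
o=status.observe();print(o['position'])
E
```

```text
[[ 643.22693395 -154.48391353   62.4       ]] [[ 637.23922099 -154.49023419   62.4       ]
 [ 649.30273475 -154.47765335   62.4       ]]
2.5 [325.13870954 222.61969053] [325.13885493 221.77421663]
3 [325.13881334 222.01594926] [325.13895904 221.16929631]
4 [325.13902162 220.80594133] [325.13916794 219.95694232]
5 [325.13923078 219.59258537] [325.13937773 218.74125668]
[ 643.14799635 -154.46749287  150.94839151]
```

>>> drive_tool(offset=[[0,-0.06,-1],[0,0,-1],[0,0,-1],[0,0,0],[0,0,0]], dr=[[0,0,0],[0,0,0],[0,0,0],[0,0,0],[0,0,0]], fingers=[0.1,0.1,0.1,0.1,0.1])

```text
clock: 11.75
position: [642.9, -155.3, 120.4]
orientation: [0.001, -3.141, -0.0]
ft_force: [-0.1, 0.9, -0.6]
grip_width: 0.203
grip_force: 45.0
```

>>> drive_tool(offset=[[0,0,-0.6],[0,0,-0.6],[0,0,-0.6],[0,0,-0.6],[0,0,0]], dr=[[0,0,0],[0,0,0],[0,0,0],[0,0,0],[0,0,0]], fingers=[0.1,0.1,0.1,0.1,0.1])

```text
clock: 12.38
position: [642.4, -155.0, 95.5]
orientation: [0.001, -3.14, -0.001]
ft_force: [0.7, 0.2, -0.0]
grip_width: 0.204
grip_force: 45.0
```

>>> drive_tool(offset=[[0,0,-0.6],[0,0,-0.5],[0,0,-0.4],[0,0,-0.3],[0,0,0]], dr=[[0,0,0],[0,0,0],[0,0,0],[0,0,0],[0,0,0]], fingers=[0.1,0.1,0.1,0.1,0.1], grip_force=60)

```text
clock: 13.0
position: [643.5, -155.2, 79.2]
orientation: [-0.001, 3.14, -0.0]
ft_force: [-0.9, 1.4, 3.9]
grip_width: 0.201
grip_force: 60.0
```

>>> drive_tool(offset=[[0,0,-0.2],[0,0,-0.2],[0,0,-0.1],[0,0,0],[0,0,0]], dr=[[0,0,0],[0,0,0],[0,0,0],[0,0,0],[0,0,0]], fingers=[0.1,0.1,0.1,0.1,0.1])

```text
clock: 13.62
position: [643.8, -155.2, 76.3]
orientation: [-0.001, 3.14, -0.001]
ft_force: [-2.9, 2.3, 12.0]
grip_width: 0.204
grip_force: 60.0
```

>>> drive_tool(offset=[[0,0,-0.1],[0,0,-0.1],[0,0,0],[0,0,0],[0,0,0]], dr=[[0,0,0],[0,0,0],[0,0,0],[0,0,0],[0,0,0]], fingers=[0.1,0.1,0.1,0.1,0.1])

```text
clock: 14.25
position: [643.8, -155.2, 76.1]
orientation: [-0.001, 3.14, -0.001]
ft_force: [-6.7, 2.5, 19.4]
grip_width: 0.205
grip_force: 60.0
```

The z reading stopped at 76.1 while the force rose to 19 N, which suggests the frame is fully shut. I'll check the lid angle and take a look before handing in.

```bash
python3 - <<'E'
from h import *
o=status.observe(); p,r=o['position'],o['orientation']; w=snap('wrist'); s=snap('side'); print(p,o['ft_force'],o['grip_force'])
W=wcloud(w,p,r); hit=(W[...,2]>42)&(W[...,2]<66)&(W[...,0]>500)&(W[...,0]<632)&(W[...,1]>-225)&(W[...,1]<-105); a=W[hit]
A=np.c_[a[:,:2],np.ones(len(a))]
for _ in range(4):
    k=np.linalg.lstsq(A,a[:,2],rcond=None)[0]; e=abs(A@k-a[:,2])<2.5; A,a=A[e],a[e]
print(len(a),k,'at hole',k@[643.8,-155,1],'hinge',k@[500,-172,1])
im=np.hstack([cv2.resize(s['color'][120:220,270:390,::-1],(480,400)),cv2.resize(w['color'][60:310,220:420,::-1],(320,400))]); cv2.imwrite('pics/end.png',im)
E
```

```text
[ 643.84472223 -155.24096348   76.12022194] [-6.72362698  2.53079017 19.44573821] 60.010195401155215
20639 [ 1.97493745e-04 -1.63889450e-03  5.23574553e+01] at hole 52.73863038150113 hinge 52.73809198733139
```

View pics/end.png

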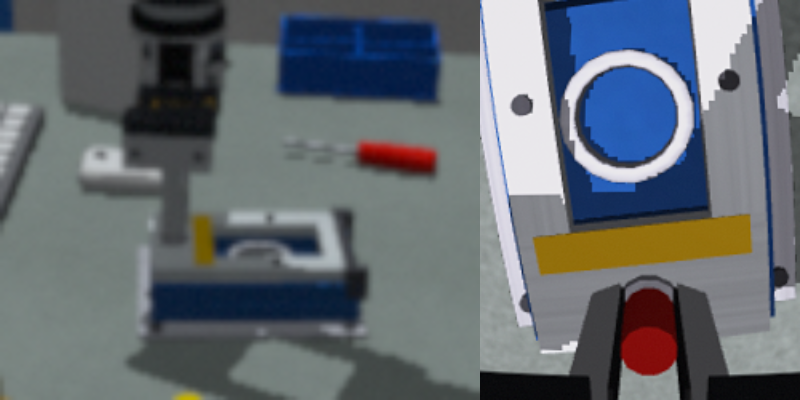

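The frame is level (slope about 0.0002), with its top at 52.7 mm. The ring is in its nest at (627,115), and the pin is held pressed at (650,330). I'm handing in.

```bash
python3 -c "
from h import *
print(manip.close_job())"
```

```text
the job is handed in; nothing more can be done
None
```

I've handed in the job with the frame fully shut (measured flat), the red pin through both holes and held down with about 19 N, and the workpiece still in its nest; no verdict came back.

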